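Load the filter carriage and hold the bayonet collar home

TASK

Slide the grey filter carriage all the way along its rails into the reader, then turn the knurled black collar standing on it until its hidden keyways drop over the pins. Push the collar fully home against its spring and finish while still gripping it and holding it down there; do not let go. Leave the reagent bottle, the tube rack and the card box where they are.

Things in the scene. Friction and masses are not known exactly. Their poses are not given: they have to be found in the camera images.
- analyser: White bench-top optical reader, fixed. Origin at table height, exactly below where the spigot's and collar's axis stands when the carriage is fully in. Its +y axis is the direction in which the carriage slides in. Base plate 150 (x) by 440 (y) mm, 18 mm high, with two aluminium rails, tops 36 mm above the table, beside the carriage.
- slot_mouth (a point): Centre of the slot in the face of the white housing (black top panel) at the reader's +y end, 40 mm above the table. The housing is 170 mm wide in x, 120 mm high, from y = 85 to 240 mm in the analyser's frame. The carriage's steel tongue slides into the slot under the overhang; the collar stays outside, its axis 85 mm from this face.
- carriage (a joint): How far the carriage has slid in, m: 0 at the start (collar axis at y = -90 mm in the analyser's frame), 0.090 at the end stop. About 1.5 N of friction. Grey block 74 (x) by 90 (y) mm, top face 48 mm above the table. To move it, take the collar in the gripper and draw it along the rails.
- spigot (a point): Centre of the top face of the upright steel spigot on the carriage, 88 mm above the table, moving with the carriage. The spigot is 31 mm in diameter, hidden inside the collar, and carries three round pins 5 mm thick, 120 degrees apart. With the collar fully home this point is 36 mm above the collar's origin.
- collar: Loose black knurled collar (filter cell), 52 mm outside diameter, 42 mm high, about 0.18 kg, amber window in its closed top. Origin at the centre of its underside, z up. Slipped over the spigot with 1 mm play; starts resting on the pins, underside 64 mm above the table. In line it drops 6 mm onto the spring plate (58 mm), then is pushed 6 mm more to rest on the spigot, fully home (52 mm).
- collar_grip (a point): On the collar's axis, 14 mm below its top (92 mm above the table at the start): the height to grip it across its diameter from above. Fingertips may reach 19 mm below this point and clear everything.
- keyways (a point): On the collar's axis, 8 mm above its underside, where three unseen keyways 120 degrees apart open inside it. Their directions are not told by any yaw reading: find them by feel. Turning 30 to 90 degrees clockwise from above (or 30 to 90 the other way) centres them over the pins; they fit within about 8 degrees either side. Out of line, the pins stop the collar however hard it is pressed.
- spring_plate (a joint): How far the brass spring plate under the collar is pressed down, m: 0 free, about 0.006 with the collar fully home. It pushes up with about 4 N at first, 10 N fully home, so a released collar springs back up.
- reagent: Bystander: round reagent bottle, 44 mm diameter, 75 mm high, blue cap. Origin at the centre of its underside.
- card_box: Bystander: cardboard box of test cards with a blue band, 50 x 110 x 35 mm. Origin at the centre of its underside.
- tube_rack: Bystander: orange rack with six capped tubes, 60 x 90 mm, 69 mm high. Origin at the centre of its underside.

How it is judged:
On the way, in this order (a step that is already met when the one before it is completed fails the run):
1. the carriage is slid fully in (value of joint carriage above 0.085 m), for 0.2 s.
2. the collar's keyways are over the pins and it is pushed home (z of collar in the frame of spigot below -0.0345 m and value of joint spring_plate above 0.0045 m), for 0.2 s.
At the end, for the whole second after the job is handed in: The carriage is within 5 mm of its end stop; the collar is on the spigot, upright within 0.08 rad, at rest, its underside within 1.5 mm of fully home with the spring plate pressed at least 4.5 mm; the gripper's fingers still hold it (more than 2 N) (all of step 2 and value of joint carriage above 0.085 m and horizontal distance between collar and spigot below 0.004 m and angle between collar's own z axis and vertical below 0.08 rad and contact force between collar and the fingers above 2 N and linear speed of collar below 0.01 m/s); the arm keeps its last pose, push and grip.
It fails at once if the reagent bottle is moved (distance of reagent from where it was at the start of the episode above 0.02 m).
It fails at once if the card box is moved (distance of card_box from where it was at the start of the episode above 0.02 m).
It fails at once if the tube rack is moved (distance of tube_rack from where it was at the start of the episode above 0.02 m).
It also fails if it takes over 45 s, if anything falls off the work surface, if the arm or the gripper's body presses on something with over 40 N, if the wrist force passes 120 N, or if a joint passes its speed limit or range.

ROBOT

A 6-joint arm with a two-finger parallel gripper is mounted at the origin on the work surface. World frame = base frame: x ahead of the robot, y to its left, z up, the work surface at z = 0. Lengths are in m, angles in rad, forces in N, time in s.
With the tool pointing down it reaches from about 0.225 to 0.875 m from the base axis. Payload 3.4 kg.
Tool frame: the origin (TCP) lies on the mounting face of the last link; the fingertips stand 173 mm ahead of it and the grasp point (between the pads) lies 155 mm ahead of it; x points along the fingers, y is the direction in which the jaws open and shut, and the axes are right-handed (so a half turn about x gives the same grasp; the last joint's range is limited). The gripper opens to 85 mm and grips with 20 to 120 N. Pads are 22 mm wide; open, the fingers measure 114 mm over their backs; the gripper's body (76 mm by 85 mm) begins 54 mm behind the grasp point. The pads swing forward as they close: fully open they stand 13 mm farther back than shut.
Start: joints at [1.147, 0.276, 1.505, -0, 1.361, -0.121], TCP at [0.171, 0.549, 0.405] pointing down, gripper open.
Joint ranges: [-2.89, 2.89], [-0.75, 2.08], [0.22, 2.7], [-1.18, 4.32], [0.11, 2.71], [-2.7, 2.7]. Speed limits (rad/s): [2.57, 2.57, 3.14, 3.14, 3.14, 3.14].

INTERFACE

Orientations are given as a unit quaternion [w, x, y, z].
In Python, from rig import manip gives the robot as it stands.
- The arm moves only by the tool arm_command, never from a script. Its argument "targets" is a list of rows, each an object with "dp": the shift along the tool's x, y, z in m, a list of three; "turn": the turn, a rotation vector about the tool's x, y, z in degrees, a list of three; "grip": the opening, from -1 (shut) to 1 (fully open). In form: [{"dp": [tx, ty, tz], "turn": [wx, wy, wz], "grip": grip}, ...]. A call has 1 to 8 rows; each row shifts and turns the commanded pose from where the row before left it, along the tool's axes as they then stand; what a row does not reach is not made up. A row lasts 1/10 s, in which the tool goes at most 50 mm and 8.59 degrees, less where a joint would pass 70% of its speed; a pose out of reach is approached as far as the arm can. A call with a gripper value outside its range is refused whole. The fingers move at their own pace and stop on an object; "grip_force" is the grip in N (left out, the last holds). Time passes only in rows, so rows that do not move let the fingers close. It gives the time, the measured TCP pose, the force and the opening at its end, in the units of the state.
- manip.get_state(): the state, without advancing time (a new reading comes with each control period).
- manip.get_image(name): name is "scene" or "top" or "wrist"; returns the picture (480x640x3 uint8, red, green, blue); there is no depth.
- manip.calibration(name): a dict with "fx", "fy", "cx", "cy" (pixels), "R" (3x3) and "t" (3): a world point X has camera coordinates R X + t. Camera axes: x right, y down, z forward; pixel columns grow to the right and rows downward; lengths in m; the calibration is good to about 2 mm. A picture is of the moment at which its call begins: read the wrist's pose just before it. calibration takes no time and is no camera call; for the wrist camera it gives the pose at the moment of the call.
- manip.sign_off(): hands the job in, once; it reports no verdict.
The state is a dict: "clock": time; "qpos": joint angles; "qd": joint speeds; "effort": joint torques, N m; "position": TCP position; "ee_rot": TCP orientation; "contact_force": force on the tool from outside, world axes, zero at the start; "moment": the same for the moment, N m; "width": finger opening in m.
Only numpy, scipy, OpenCV 4.12 (cv2) and the standard library are available. Lean on these libraries where they do the work, as an engineer would, in place of code of your own. Each camera call takes 0.05 s, during which the arm holds its last target.

## Working session

There is one attempt and no reset: what is moved stays moved. The work goes in short steps, Python scripts to look and compute and a tool call to move; the robot and the scene stay as the last step left them, time stands still between calls to the robot, and variables do not carry over. Pictures are saved under pics/ and viewed, and the job is handed in when it is done.

Besides the shell and the picture viewer there is one more tool, called after "Call:" as name([rows], argument=value, ...), one row to a line, values as JSON. arm_command: Moves the arm, as the interface text tells. Its arguments: {"type":"object","properties":{"targets":{"type":"array"},"grip_force":{"type":"number"}},"required":["targets"]}

```bash
mkdir -p pics; ls
python3 - <<'E'
from rig import manip
import cv2
s=manip.get_state();print(s)
for n in("scene","top","wrist"):
    im=manip.get_image(n);cv2.imwrite(f"pics/{n}0.png",im[:,:,::-1])
    c=manip.calibration(n);print(n,c)
E
```

```text
pics
{'clock': 0.0, 'qpos': array([ 1.14700103e+00,  2.76619408e-01,  1.50616114e+00,  2.46630470e-06,
        1.36066831e+00, -1.20983204e-01]), 'qd': array([-0.00063326, -0.001607  , -0.00015875,  0.00053536,  0.00058053,
       -0.0007218 ]), 'effort': array([ 2.32467894e-03, -4.16780162e+01, -2.45810598e+01,  3.13236551e-04,
        1.06414862e-02,  8.73011061e-06]), 'position': array([0.17137681, 0.54864737, 0.40381432]), 'ee_rot': array([ 0.69883976,  0.10601996,  0.69919452, -0.10728365]), 'contact_force': array([ 0.17634049, -0.31315946,  0.1485786 ]), 'moment': array([ 0.0154923 , -0.00159332, -0.00958978]), 'width': 0.08539966740510482}
scene {'fx': 607.071278992141, 'fy': 607.071278992141, 'cx': 324.1631536855203, 'cy': 246.5200559613905, 'R': array([[-0.07810008,  0.99687027, -0.01224951],
       [ 0.85146834,  0.06030739, -0.52092675],
       [-0.51855765, -0.05111449, -0.85351349]]), 't': array([ 0.08717767, -0.49269877,  1.57522965])}
top {'fx': 448.7826076565327, 'fy': 448.7826076565327, 'cx': 320.4258394656972, 'cy': 233.99584643643172, 'R': array([[ 0.01891744, -0.99912129, -0.03740018],
       [-0.98852873, -0.01308451, -0.15046508],
       [ 0.14984351,  0.03981757, -0.98790763]]), 't': array([-0.0317395 ,  0.5994977 ,  0.70949715])}
wrist {'fx': 386.40806139475893, 'fy': 386.40806139475893, 'cx': 317.81568037532685, 'cy': 241.67891268950245, 'R': array([[ 2.97283658e-01,  9.54789074e-01, -5.00134447e-04],
       [ 9.10604537e-01, -2.83368754e-01,  3.00834715e-01],
       [ 2.87091977e-01, -8.98886693e-02, -9.53676163e-01]]), 't': array([-0.57454127, -0.03961019,  0.37946875])}
```

View pics/scene0.png

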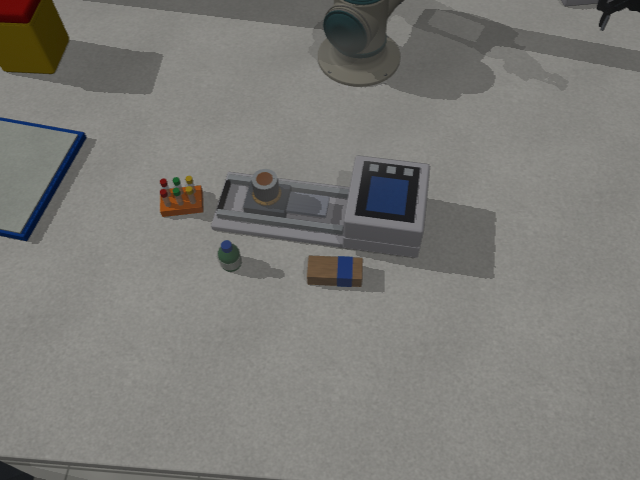

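View pics/top0.png

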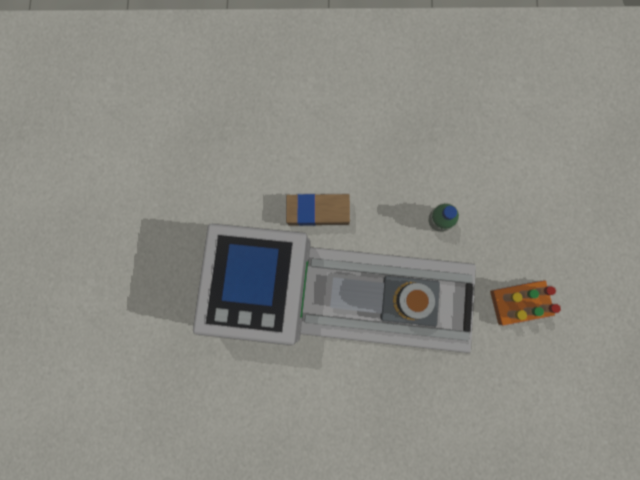

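View pics/wrist0.png

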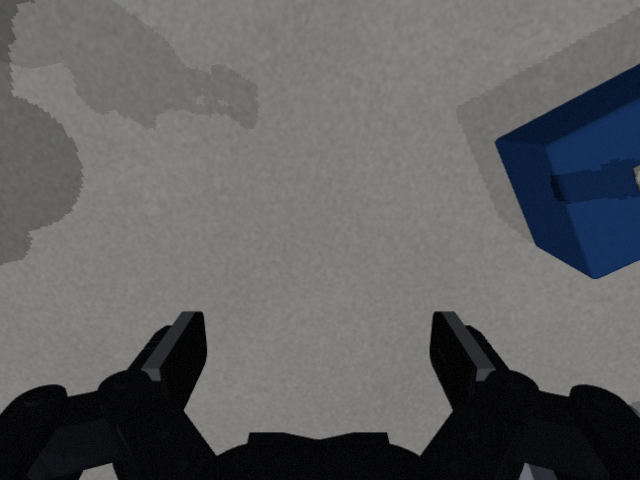

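The top view shows the collar's amber window near (417,301) and the housing at left around (250,285), so the slide-in direction is image-left. In the scene view the collar is near (265,180). Next I measure both, plus the rail direction.

```bash
cat > h.py <<'E'
import numpy as np,cv2
from rig import manip
def ray(n,uv,c=None):
    c=c or manip.calibration(n);R=np.array(c["R"]);t=np.array(c["t"])
    d=R.T@np.array([(uv[0]-c["cx"])/c["fx"],(uv[1]-c["cy"])/c["fy"],1.]);return -R.T@t,d/np.linalg.norm(d)
def onz(n,uv,z,c=None):
    o,d=ray(n,uv,c);return o+d*(z-o[2])/d[2]
def two(a,ua,b,ub):
    o,d=ray(a,ua);p,e=ray(b,ub)
    s=np.linalg.lstsq(np.c_[d,-e],p-o,rcond=None)[0]
    P=o+d*s[0];Q=p+e*s[1];return (P+Q)/2,np.linalg.norm(P-Q)
def proj(n,X):
    c=manip.calibration(n);x=np.array(c["R"])@X+c["t"];return c["fx"]*x[0]/x[2]+c["cx"],c["fy"]*x[1]/x[2]+c["cy"]
E
python3 - <<'E'
from h import *
U={}
for n,box in(("top",(395,280,440,322)),("scene",(245,165,290,193))):
    im=cv2.imread(f"pics/{n}0.png");h=cv2.cvtColor(im,cv2.COLOR_BGR2HSV)
    m=cv2.inRange(h,(3,110,60),(22,255,255))
    M=np.zeros_like(m);x0,y0,x1,y1=box;M[y0:y1,x0:x1]=m[y0:y1,x0:x1]
    k,l,st,ce=cv2.connectedComponentsWithStats(M)
    for i in range(1,k):
        if st[i,4]>15:print(n,st[i],ce[i])
    i=1+np.argmax(st[1:,4]);U[n]=ce[i]
    cv2.imwrite(f"pics/{n}_crop.png",cv2.resize(im[y0-60:y1+60,x0-100:x1+100],None,fx=3,fy=3)[:600,:800])
for n in U:print(n,onz(n,U[n],.106))
print(two("top",U["top"],"scene",U["scene"]))
# rail long edges & housing in top
g=cv2.cvtColor(cv2.imread("pics/top0.png"),cv2.COLOR_BGR2GRAY)
for x1,y1,x2,y2,*_ in [l[0] for l in cv2.createLineSegmentDetector().detect(g)[0]]:
    L=np.hypot(x2-x1,y2-y1)
    if L>70: 
        a,b=onz("top",(x1,y1),.036),onz("top",(x2,y2),.036);d=b-a
        print(np.round([x1,y1,x2,y2]),np.degrees(np.arctan2(d[1],d[0])).round(2),a[:2].round(3),b[:2].round(3))
E
```

```text
top [395 288   5  15  28] [396.46428571 293.5       ]
top [407 290  21  21 353] [417.06515581 300.33144476]
top [395 304   4   7  18] [396.16666667 307.33333333]
top [399 312   7   6  17] [401.82352941 314.58823529]
scene [257 172  15  13 147] [263.75510204 178.30612245]
top [ 0.49214718 -0.17118743  0.106     ]
scene [ 0.4922113  -0.17118999  0.106     ]
(array([ 0.49214788, -0.1712042 ,  0.10591671]), np.float64(4.464488820967987e-06))
[292. 243. 282. 332.] 174.97 [0.585 0.026] [0.437 0.039]
[205. 322. 217. 235.] -4.95 [0.45  0.168] [0.598 0.155]
[218. 234. 291. 242.] -95.07 [0.599 0.154] [0.587 0.029]
[281. 332. 205. 323.] 85.05 [0.437 0.041] [0.448 0.169]
[361. 270. 471. 282.] -95.12 [ 0.541 -0.09 ] [ 0.524 -0.272]
[468. 332. 398. 324.] 84.84 [ 0.443 -0.265] [ 0.453 -0.152]
[638.   6.   1.  10.] 89.99 [ 1.022 -0.583] [1.022 0.593]
[294. 342. 306. 236.] -5.0 [0.421 0.018] [0.598 0.002]
[209. 226. 194. 329.] 175.05 [0.613 0.171] [0.438 0.186]
[218. 222. 289. 230.] -95.16 [0.619 0.155] [0.608 0.032]
[304. 234. 212. 225.] 85.12 [0.6   0.006] [0.614 0.165]
[196. 332. 292. 343.] -95.08 [0.434 0.183] [0.42  0.022]
[322. 334. 468. 351.] -95.03 [ 0.434 -0.027] [ 0.413 -0.264]
```

View pics/top_crop.png

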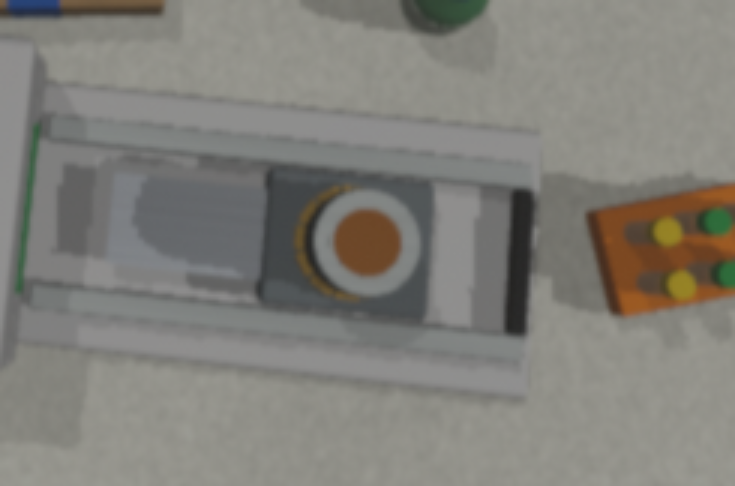

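```bash
cat >> h.py <<'E'
from scipy.spatial.transform import Rotation as Ro
def tool(s=None):
    s=s or manip.get_state();q=s["ee_rot"];return Ro.from_quat([q[1],q[2],q[3],q[0]]).as_matrix(),np.array(s["position"])
def todo(P):
    s=manip.get_state();R,p=tool(s);d=np.array(P)-p
    print("t",round(s["clock"],2),"p",p.round(4),"world d",d.round(4),"tool d",(R.T@d).round(4));print("toolx",R[:,0].round(4),"tooly",R[:,1].round(4),"q",np.round(s["qpos"],3),"F",s["contact_force"].round(1),"w",round(s["width"],4))
E
python3 - <<'E'
from h import *
todo([.4922,-.1712,.36])
E
```

```text
t 0.15 p [0.1714 0.5487 0.4041] world d [ 0.3208 -0.7199 -0.0441] tool d [ 0.0448 -0.5914  0.5209]
toolx [-5.0e-04 -1.3e-03 -1.0e+00] tooly [ 0.2982  0.9545 -0.0014] q [ 1.147  0.276  1.506 -0.     1.361 -0.121] F [-0.2 -0.1 -0.8] w 0.0854
```

Call:
arm_command([
  {"dp": [0.002,-0.036,0.032],"turn": [0,0,0],"grip": 1},
  {"dp": [0.002,-0.036,0.032],"turn": [0,0,0],"grip": 1},
  {"dp": [0.002,-0.036,0.032],"turn": [0,0,0],"grip": 1},
  {"dp": [0.002,-0.036,0.032],"turn": [0,0,0],"grip": 1},
  {"dp": [0.002,-0.036,0.032],"turn": [0,0,0],"grip": 1},
  {"dp": [0.002,-0.036,0.032],"turn": [0,0,0],"grip": 1},
  {"dp": [0.002,-0.036,0.032],"turn": [0,0,0],"grip": 1},
  {"dp": [0.002,-0.036,0.032],"turn": [0,0,0],"grip": 1},
])

```text
clock: 0.95
position: [0.33, 0.1958, 0.3886]
ee_rot: [0.699, 0.107, 0.699, -0.106]
contact_force: [1.2, -0.7, -0.4]
width: 0.0858
```

Call:
arm_command([
  {"dp": [0.004,-0.036,0.032],"turn": [0,0,0],"grip": 1},
  {"dp": [0.004,-0.036,0.032],"turn": [0,0,0],"grip": 1},
  {"dp": [0.004,-0.036,0.032],"turn": [0,0,0],"grip": 1},
  {"dp": [0.004,-0.036,0.032],"turn": [0,0,0],"grip": 1},
  {"dp": [0.004,-0.036,0.032],"turn": [0,0,0],"grip": 1},
  {"dp": [0.004,-0.036,0.032],"turn": [0,0,0],"grip": 1},
  {"dp": [0.004,-0.036,0.032],"turn": [0,0,0],"grip": 1},
  {"dp": [0,0,0],"turn": [0,0,0],"grip": 1},
])

```text
clock: 1.75
position: [0.471, -0.1147, 0.36]
ee_rot: [0.699, 0.108, 0.698, -0.109]
contact_force: [-0.4, 0.9, 0.0]
width: 0.0854
```

Run:
```python
from h import *
todo([.4922,-.1712,.36])
c=manip.calibration("wrist");im=manip.get_image("wrist");cv2.imwrite("pics/w1.png",im[:,:,::-1])
h=cv2.cvtColor(im,cv2.COLOR_RGB2HSV);m=cv2.inRange(h,(3,110,60),(22,255,255))
k,l,st,ce=cv2.connectedComponentsWithStats(m)
for i in range(1,k):
    if st[i,4]>100:print(st[i],ce[i],onz("wrist",ce[i],.106,c))
```

```text
t 1.75 p [ 0.471  -0.1147  0.36  ] world d [ 0.0212 -0.0565  0.    ] tool d [ 0.0002 -0.0474  0.0373]
toolx [ 0.0016 -0.0029 -1.    ] tooly [ 0.3032  0.9529 -0.0023] q [-0.382  0.171  1.763 -0.002  1.205 -1.644] F [-0.4  0.9  0. ] w 0.0854
[218 238  79  58 830] [263.44939759 255.05903614] [ 0.46349598 -0.14776927  0.106     ]
[   3  265  129   88 4440] [ 74.94234234 309.01261261] [ 0.46152139 -0.27588272  0.106     ]
[ 219  283   52   48 1965] [244.46615776 306.66463104] [ 0.49281918 -0.17140367  0.106     ]
[411 341  20  27 276] [420.77898551 353.37318841] [ 0.56067372 -0.07151829  0.106     ]
```

View pics/w1.png

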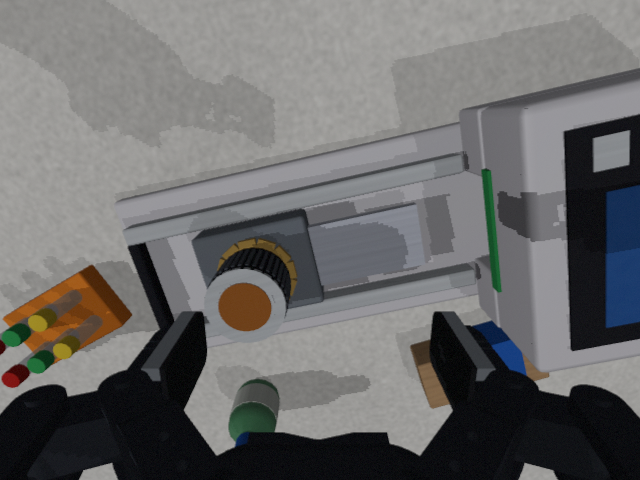

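Call:
arm_command([
  {"dp": [0,-0.0235,0.0185],"turn": [0,0,0],"grip": 1},
  {"dp": [0,-0.024,0.019],"turn": [0,0,0],"grip": 1},
  {"dp": [0.02,0,0],"turn": [0,0,0],"grip": 1},
  {"dp": [0.02,0,0],"turn": [0,0,0],"grip": 1},
  {"dp": [0,0,0],"turn": [0,0,0],"grip": 1},
])

```text
clock: 2.3
position: [0.4887, -0.1647, 0.3183]
ee_rot: [0.697, 0.107, 0.701, -0.105]
contact_force: [-0.9, 0.6, 0.5]
width: 0.0854
```

Run:
```python
from h import *
todo([.4924,-.1713,.247])
c=manip.calibration("wrist");im=manip.get_image("wrist");cv2.imwrite("pics/w2.png",im[:,:,::-1])
h=cv2.cvtColor(im,cv2.COLOR_RGB2HSV);m=cv2.inRange(h,(3,110,60),(22,255,255))
k,l,st,ce=cv2.connectedComponentsWithStats(m)
for i in range(1,k):
    if st[i,4]>100:print(st[i],ce[i],onz("wrist",ce[i],.106,c))
```

```text
t 2.3 p [ 0.4887 -0.1647  0.3183] world d [ 0.0037 -0.0066 -0.0713] tool d [ 0.0712 -0.0054  0.006 ]
toolx [-0.0061  0.0036 -1.    ] tooly [0.2975 0.9547 0.0016] q [-4.600e-01  2.550e-01  1.763e+00  1.000e-03  1.130e+00 -1.729e+00] F [-0.9  0.6  0.5] w 0.0854
[ 261  212   97   48 1010] [309.96435644 228.63366337] [ 0.4613562  -0.15972797  0.106     ]
[   2  249  150  103 5936] [ 86.23298518 299.88409704] [ 0.46333688 -0.28164659  0.106     ]
[ 275  261   65   61 3118] [307.00449006 291.30532393] [ 0.49269824 -0.17126451  0.106     ]
[ 489  325   75   37 1263] [525.86460808 343.40459224] [ 0.5568375  -0.06816363  0.106     ]
```

View pics/w2.png

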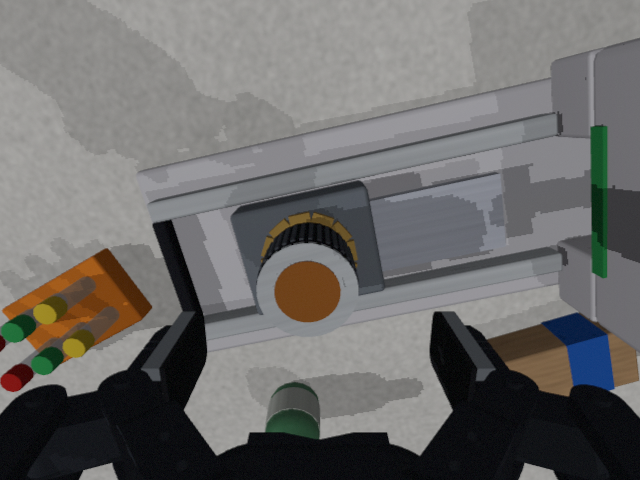

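Run:
```python
from h import *
todo([.4925,-.1713,.247])
```

```text
t 2.35 p [ 0.4894 -0.1649  0.3197] world d [ 0.0031 -0.0064 -0.0727] tool d [ 0.0727 -0.0053  0.0051]
toolx [-0.0033  0.0021 -1.    ] tooly [0.2973 0.9548 0.001 ] q [-0.46   0.254  1.761  0.     1.131 -1.729] F [-0.2 -0.1  0.1] w 0.0851
```

Call:
arm_command([
  {"dp": [0.01,-0.0053,0.0051],"turn": [0,0,0],"grip": 1},
  {"dp": [0.015,0,0],"turn": [0,0,0],"grip": 1},
  {"dp": [0.015,0,0],"turn": [0,0,0],"grip": 1},
  {"dp": [0,0,0],"turn": [0,0,0],"grip": 1},
  {"dp": [0,0,0],"turn": [0,0,0],"grip": 1},
])

```text
clock: 2.85
position: [0.4939, -0.1729, 0.2812]
ee_rot: [0.699, 0.106, 0.699, -0.107]
contact_force: [0.1, -0.6, -0.4]
width: 0.0851
```

Run:
```python
from h import *
todo([.4925,-.1713,.247])
```

```text
t 2.85 p [ 0.4939 -0.1729  0.2812] world d [-0.0014  0.0016 -0.0342] tool d [ 0.0342  0.0011 -0.0018]
toolx [ 8.e-04 -4.e-04 -1.e+00] tooly [ 2.979e-01  9.546e-01 -1.000e-04] q [-0.47   0.301  1.803  0.     1.037 -1.738] F [ 0.1 -0.6 -0.4] w 0.0851
```

Call:
arm_command([
  {"dp": [0.01,0.001,-0.0018],"turn": [0,0,0],"grip": 1},
  {"dp": [0.012,0,0],"turn": [0,0,0],"grip": 1},
  {"dp": [0.012,0,0],"turn": [0,0,0],"grip": 1},
  {"dp": [0,0,0],"turn": [0,0,0],"grip": 1},
  {"dp": [0,0,0],"turn": [0,0,0],"grip": 1},
])

```text
clock: 3.35
position: [0.492, -0.1713, 0.2461]
ee_rot: [0.699, 0.107, 0.699, -0.106]
contact_force: [0.3, 0.2, 0.6]
width: 0.0854
```

Run:
```python
from h import *
todo([.4925,-.1713,.247])
im=manip.get_image("wrist");cv2.imwrite("pics/w3.png",im[:,:,::-1])
todo([.4925,-.1713,.247])
```

```text
t 3.35 p [ 0.492  -0.1713  0.2461] world d [ 0.0005 -0.      0.0009] tool d [-0.0009  0.0001  0.0005]
toolx [-1.2e-03  7.0e-04 -1.0e+00] tooly [2.982e-01 9.545e-01 3.000e-04] q [-0.469  0.338  1.852  0.     0.953 -1.737] F [0.3 0.2 0.6] w 0.0854
t 3.4 p [ 0.4922 -0.1714  0.2465] world d [0.0003 0.0001 0.0005] tool d [-0.0005  0.0002  0.0002]
toolx [-1.e-04  1.e-04 -1.e+00] tooly [2.982e-01 9.545e-01 1.000e-04] q [-0.469  0.338  1.852  0.     0.953 -1.737] F [ 0.4 -0.6  0.6] w 0.0856
```

View pics/w3.png

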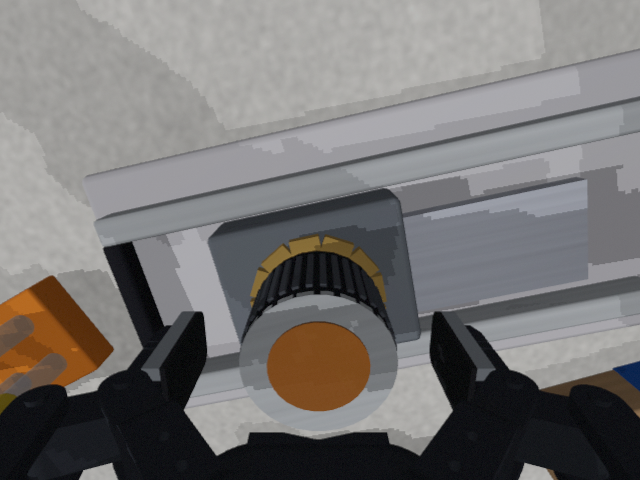

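The collar is centred between the pads, with its window at (318,366), midway between the fingers. I'm gripping it now.

Call:
arm_command([
  {"dp": [0,0,0],"turn": [0,0,0],"grip": -1},
  {"dp": [0,0,0],"turn": [0,0,0],"grip": -1},
  {"dp": [0,0,0],"turn": [0,0,0],"grip": -1},
  {"dp": [0,0,0],"turn": [0,0,0],"grip": -1},
  {"dp": [0,0,0],"turn": [0,0,0],"grip": -1},
  {"dp": [0,0,0],"turn": [0,0,0],"grip": -1},
], grip_force=40)

```text
clock: 4.0
position: [0.4922, -0.1716, 0.2472]
ee_rot: [0.699, 0.106, 0.699, -0.107]
contact_force: [-1.7, -2.3, 5.2]
width: 0.0509
```

Run:
```python
from h import *
todo([.4925+.0078,-.1713+.0897,.247])
```

```text
t 4.0 p [ 0.4922 -0.1716  0.2472] world d [ 0.0081  0.09   -0.0002] tool d [ 0.0002  0.0883 -0.0191]
toolx [ 7.e-04 -8.e-04 -1.e+00] tooly [ 2.981e-01  9.545e-01 -5.000e-04] q [-0.469  0.336  1.851 -0.     0.953 -1.737] F [-1.7 -2.3  5.2] w 0.0509
```

Call:
arm_command([
  {"dp": [0,0.009,-0.002],"turn": [0,0,0],"grip": -1},
  {"dp": [0,0.011,-0.0024],"turn": [0,0,0],"grip": -1},
  {"dp": [0,0.011,-0.0024],"turn": [0,0,0],"grip": -1},
  {"dp": [0,0.011,-0.0024],"turn": [0,0,0],"grip": -1},
  {"dp": [0,0.011,-0.0024],"turn": [0,0,0],"grip": -1},
  {"dp": [0,0.011,-0.0024],"turn": [0,0,0],"grip": -1},
  {"dp": [0,0.011,-0.0024],"turn": [0,0,0],"grip": -1},
  {"dp": [0,0,0],"turn": [0,0,0],"grip": -1},
])

```text
clock: 4.8
position: [0.4994, -0.0931, 0.2472]
ee_rot: [0.7, 0.107, 0.698, -0.106]
contact_force: [0.5, 2.2, 5.7]
width: 0.0515
```

Run:
```python
from h import *
todo([.4925+.0078,-.1713+.0897,.247])
```

```text
t 4.8 p [ 0.4994 -0.0931  0.2472] world d [ 0.0009  0.0115 -0.0002] tool d [ 0.0002  0.0112 -0.0025]
toolx [ 0.0022  0.0016 -1.    ] tooly [0.2978 0.9546 0.0022] q [-0.322  0.319  1.88   0.003  0.941 -1.592] F [0.5 2.2 5.7] w 0.0515
```

Going on smoothly, with a slight overtravel to feel the end stop.

Call:
arm_command([
  {"dp": [0,0.005,-0.0011],"turn": [0,0,0],"grip": -1},
  {"dp": [0,0.005,-0.0011],"turn": [0,0,0],"grip": -1},
  {"dp": [0,0.003,-0.0006],"turn": [0,0,0],"grip": -1},
  {"dp": [0,0,0],"turn": [0,0,0],"grip": -1},
  {"dp": [0,0,0],"turn": [0,0,0],"grip": -1},
])

```text
clock: 5.3
position: [0.5005, -0.0807, 0.2472]
ee_rot: [0.7, 0.107, 0.698, -0.106]
contact_force: [0.5, 1.2, 5.8]
width: 0.0513
```

Run:
```python
from h import *
todo([.4925+.0078,-.1713+.0897,.247])
im=manip.get_image("top");cv2.imwrite("pics/t4.png",im[:,:,::-1])
todo([.4925+.0078,-.1713+.0897,.247])
```

```text
t 5.3 p [ 0.5005 -0.0807  0.2472] world d [-0.0002 -0.0009 -0.0002] tool d [ 0.0002 -0.0009  0.0001]
toolx [ 0.0019  0.001  -1.    ] tooly [0.2983 0.9545 0.0015] q [-0.298  0.318  1.882  0.002  0.94  -1.567] F [0.5 1.2 5.8] w 0.0513
t 5.35 p [ 0.5005 -0.0807  0.2472] world d [-0.0002 -0.0009 -0.0002] tool d [ 0.0002 -0.0009  0.0001]
toolx [ 0.002  0.001 -1.   ] tooly [0.2984 0.9545 0.0016] q [-0.298  0.318  1.882  0.002  0.94  -1.567] F [-0.1  0.4  5.3] w 0.0513
```

View pics/t4.png

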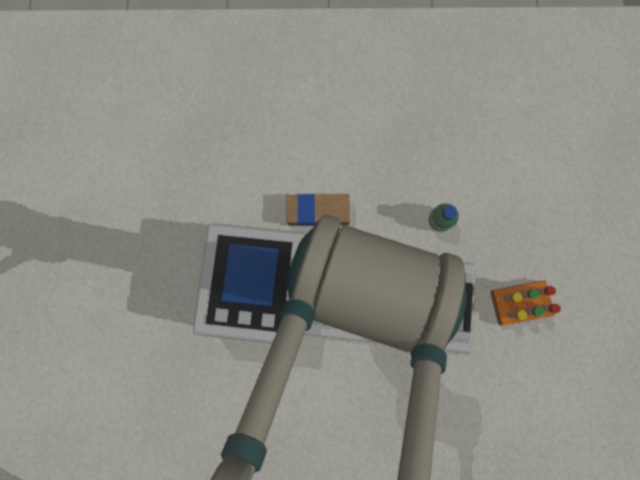

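The bystanders are undisturbed and the arm hides the carriage. The stop isn't felt yet, so I nudge further.

Call:
arm_command([
  {"dp": [0,0.0015,-0.0003],"turn": [0,0,0],"grip": -1},
  {"dp": [0,0,0],"turn": [0,0,0],"grip": -1},
  {"dp": [0,0,0],"turn": [0,0,0],"grip": -1},
])

```text
clock: 5.65
position: [0.5006, -0.0802, 0.2472]
ee_rot: [0.7, 0.106, 0.698, -0.107]
contact_force: [-0.2, -3.6, 6.0]
width: 0.0511
```

Call:
arm_command([
  {"dp": [0,0.0015,-0.0003],"turn": [0,0,0],"grip": -1},
  {"dp": [0,0,0],"turn": [0,0,0],"grip": -1},
  {"dp": [0,0,0],"turn": [0,0,0],"grip": -1},
])

```text
clock: 5.95
position: [0.5007, -0.0797, 0.2472]
ee_rot: [0.7, 0.105, 0.698, -0.107]
contact_force: [-1.4, -7.8, 4.9]
width: 0.0513
```

The end stop is felt, at about 8 N. I back off to centre, press lightly and turn clockwise.

Call:
arm_command([
  {"dp": [0,-0.0018,0.0004],"turn": [0,0,0],"grip": -1},
  {"dp": [0.001,0,0],"turn": [5,0,0],"grip": -1},
  {"dp": [0,0,0],"turn": [5,0,0],"grip": -1},
  {"dp": [0,0,0],"turn": [5,0,0],"grip": -1},
  {"dp": [0,0,0],"turn": [5,0,0],"grip": -1},
  {"dp": [0,0,0],"turn": [0,0,0],"grip": -1},
])

```text
clock: 6.55
position: [0.5009, -0.0807, 0.2471]
ee_rot: [0.671, 0.227, 0.669, -0.227]
contact_force: [-1.9, -3.1, 11.0]
width: 0.0511
```

```bash
cat >> h.py <<'E'
def yaw():
    R,p=tool();return round(np.degrees(np.arctan2(R[1,1],R[0,1])),1)
E
python3 - <<'E'
from h import *
todo([.5003,-.0815,.247]);print(yaw(),manip.get_state()["moment"].round(2))
E
```

```text
t 6.55 p [ 0.5009 -0.0807  0.2471] world d [-0.0006 -0.0008 -0.0001] tool d [ 0.0001 -0.0011 -0.    ]
toolx [ 0.0031 -0.0018 -1.    ] tooly [6.076e-01 7.943e-01 5.000e-04] q [-2.970e-01  3.180e-01  1.882e+00 -1.000e-03  9.380e-01 -1.214e+00] F [-1.9 -3.1 11. ] w 0.0511
52.6 [-0.63  0.17 -0.14]
```

Call:
arm_command([
  {"dp": [0,0,0],"turn": [5,0,0],"grip": -1},
  {"dp": [0,0,0],"turn": [5,0,0],"grip": -1},
  {"dp": [0,0,0],"turn": [0,0,0],"grip": -1},
])

```text
clock: 6.85
position: [0.5004, -0.0804, 0.2463]
ee_rot: [0.648, 0.284, 0.647, -0.284]
contact_force: [-1.5, -3.6, 8.4]
width: 0.0509
```

Call:
arm_command([
  {"dp": [0,0,0],"turn": [5,0,0],"grip": -1},
  {"dp": [0,0,0],"turn": [0,0,0],"grip": -1},
])

```text
clock: 7.05
position: [0.5004, -0.0803, 0.2454]
ee_rot: [0.635, 0.312, 0.635, -0.311]
contact_force: [1.1, -4.1, -0.4]
width: 0.0512
```

Call:
arm_command([
  {"dp": [0,0,0],"turn": [5,0,0],"grip": -1},
  {"dp": [0,0,0],"turn": [0,0,0],"grip": -1},
])

```text
clock: 7.25
position: [0.5002, -0.0803, 0.2452]
ee_rot: [0.621, 0.339, 0.621, -0.338]
contact_force: [1.0, -2.9, -1.6]
width: 0.0511
```

Fz collapsed between 30° and 40° of turn, so the collar has probably started to drop. I press down to test that.

Call:
arm_command([
  {"dp": [0.0015,0,0],"turn": [0,0,0],"grip": -1},
  {"dp": [0.0015,0,0],"turn": [0,0,0],"grip": -1},
  {"dp": [0,0,0],"turn": [0,0,0],"grip": -1},
  {"dp": [0,0,0],"turn": [0,0,0],"grip": -1},
])

```text
clock: 7.65
position: [0.5001, -0.0803, 0.2423]
ee_rot: [0.62, 0.339, 0.621, -0.339]
contact_force: [1.5, -3.8, -2.9]
width: 0.051
```

Run:
```python
from h import *
todo([.5003,-.0815,.235]);print(yaw(),manip.get_state()["moment"].round(2))
```

```text
t 7.65 p [ 0.5001 -0.0803  0.2423] world d [ 0.0002 -0.0012 -0.0073] tool d [ 0.0073 -0.0004  0.0011]
toolx [-6.e-04  3.e-04 -1.e+00] tooly [ 8.416e-01  5.401e-01 -3.000e-04] q [-0.297  0.324  1.888  0.     0.93  -0.867] F [ 1.5 -3.8 -2.9] w 0.051
32.7 [-0.49 -0.19 -0.02]
```

Call:
arm_command([
  {"dp": [0.0015,0,0],"turn": [0,0,0],"grip": -1},
  {"dp": [0.0015,0,0],"turn": [0,0,0],"grip": -1},
  {"dp": [0,0,0],"turn": [0,0,0],"grip": -1},
])

```text
clock: 7.95
position: [0.5001, -0.0803, 0.2399]
ee_rot: [0.62, 0.339, 0.62, -0.339]
contact_force: [-0.7, -2.7, 2.0]
width: 0.0511
```

Call:
arm_command([
  {"dp": [0.0015,0,0],"turn": [0,0,0],"grip": -1},
  {"dp": [0.0015,0,0],"turn": [0,0,0],"grip": -1},
  {"dp": [0,0,0],"turn": [0,0,0],"grip": -1},
])

```text
clock: 8.25
position: [0.5001, -0.0803, 0.2371]
ee_rot: [0.62, 0.339, 0.62, -0.339]
contact_force: [-2.0, -2.4, 4.7]
width: 0.0513
```

Call:
arm_command([
  {"dp": [0.001,0,0],"turn": [0,0,0],"grip": -1},
  {"dp": [0,0,0],"turn": [0,0,0],"grip": -1},
])

```text
clock: 8.45
position: [0.5001, -0.0803, 0.2362]
ee_rot: [0.62, 0.339, 0.62, -0.339]
contact_force: [-1.1, -2.4, 6.7]
width: 0.051
```

The spring is engaged from z≈0.241. I push on until the hard stop shows.

Call:
arm_command([
  {"dp": [0.001,0,0],"turn": [0,0,0],"grip": -1},
  {"dp": [0,0,0],"turn": [0,0,0],"grip": -1},
])

```text
clock: 8.65
position: [0.5, -0.0803, 0.2355]
ee_rot: [0.62, 0.339, 0.62, -0.339]
contact_force: [-1.7, -1.8, 7.0]
width: 0.0508
```

Call:
arm_command([
  {"dp": [0.001,0,0],"turn": [0,0,0],"grip": -1},
  {"dp": [0,0,0],"turn": [0,0,0],"grip": -1},
])

```text
clock: 8.85
position: [0.5, -0.0803, 0.2354]
ee_rot: [0.621, 0.339, 0.62, -0.339]
contact_force: [-4.6, -1.8, 16.1]
width: 0.0513
```

Call:
arm_command([
  {"dp": [0.001,0,0],"turn": [0,0,0],"grip": -1},
  {"dp": [0,0,0],"turn": [0,0,0],"grip": -1},
], grip_force=50)

```text
clock: 9.05
position: [0.5, -0.0803, 0.2354]
ee_rot: [0.621, 0.339, 0.62, -0.339]
contact_force: [-6.3, -0.4, 22.3]
width: 0.051
```

There is a hard stop at z = 0.2354, 11.8 mm below the gripping height (12 expected). I hold and check by picture.

Call:
arm_command([
  {"dp": [0,0,0],"turn": [0,0,0],"grip": -1},
  {"dp": [0,0,0],"turn": [0,0,0],"grip": -1},
  {"dp": [0,0,0],"turn": [0,0,0],"grip": -1},
  {"dp": [0,0,0],"turn": [0,0,0],"grip": -1},
])

```text
clock: 9.45
position: [0.5, -0.0802, 0.2354]
ee_rot: [0.621, 0.339, 0.62, -0.339]
contact_force: [-6.6, -1.1, 21.6]
width: 0.0516
```

Run:
```python
from h import *
todo([.5003,-.0815,.2354])
for n in("wrist","scene"):
    c=manip.calibration(n);im=manip.get_image(n)
    h=cv2.cvtColor(im,cv2.COLOR_RGB2HSV);m=cv2.inRange(h,(3,110,60),(22,255,255))
    k,l,st,ce=cv2.connectedComponentsWithStats(m)
    for i in range(1,k):
        if st[i,4]>60:print(n,st[i],ce[i],onz(n,ce[i],.094,c).round(4))
    im=im[:,:,::-1]
    if n=="scene":im=cv2.resize(im[140:300,140:440],None,fx=2.6,fy=2.6)
    cv2.imwrite(f"pics/{n}_end.png",im)
```

```text
t 9.45 p [ 0.5    -0.0802  0.2354] world d [ 0.0003 -0.0013  0.    ] tool d [ 0.     -0.0004  0.0012]
toolx [ 1.e-03 -3.e-04 -1.e+00] tooly [8.418e-01 5.398e-01 7.000e-04] q [-0.297  0.332  1.897 -0.     0.911 -0.867] F [-6.6 -1.1 21.6] w 0.0516
wrist [310 238  32  15 290] [325.76206897 244.57586207] [ 0.48   -0.0445  0.094 ]
wrist [249 240  59  60 718] [273.96100279 264.38857939] [ 0.4701 -0.0584  0.094 ]
wrist [342 245  44  54 466] [365.29828326 267.09012876] [ 0.4942 -0.044   0.094 ]
wrist [ 501  282  103   95 2286] [552.75546807 327.01662292] [ 0.5571 -0.0283  0.094 ]
wrist [ 267  318  102   89 7101] [317.68004506 362.21884242] [ 0.5002 -0.0805  0.094 ]
scene [160 185  43  32 805] [181.82857143 203.12049689] [ 0.5569 -0.3303  0.094 ]
```

View pics/wrist_end.png

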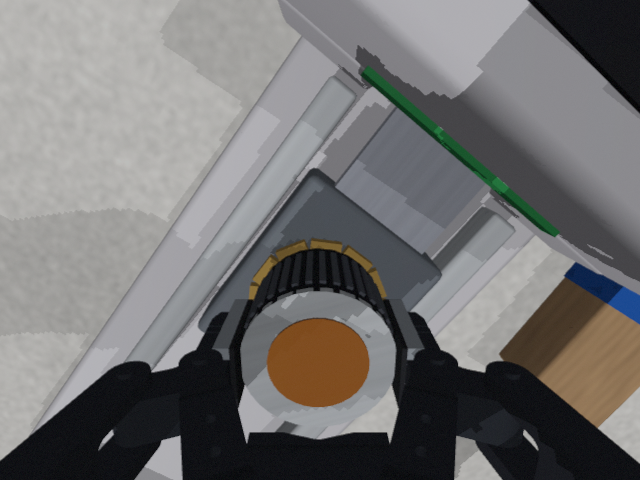

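View pics/scene_end.png

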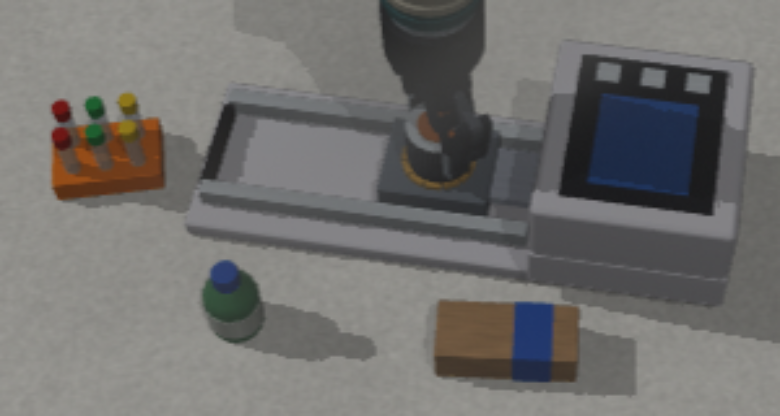

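The wrist view shows the collar between the pads, with its window at (318,362), which places the axis at (0.500, -0.0805). It sits on the brass ring with the carriage in. The bystanders have not moved.

Run:
```python
from h import *
todo([.5003,-.0815,.2354]);print(manip.sign_off())
```

```text
t 9.55 p [ 0.5    -0.0802  0.2354] world d [ 0.0003 -0.0013 -0.    ] tool d [ 0.     -0.0004  0.0012]
toolx [ 1.e-03 -3.e-04 -1.e+00] tooly [8.418e-01 5.398e-01 7.000e-04] q [-0.297  0.332  1.897 -0.     0.911 -0.867] F [-5.7 -0.3 21.8] w 0.0513
the job is handed in; nothing more can be done
None
```

The carriage is fully in, and I handed the job in at 9.55 s with the collar home and still held down by the gripper. Sign-off gave no verdict.

- **Carriage:** I gripped the collar and drew it about 91 mm along the rails until the end stop pushed back with about 8 N. The camera put the final axis at (0.500, -0.0805), about 1 mm from where I predicted.
- **Collar:** Under light pressure I turned it clockwise. The vertical force fell away at about 35°, and I pressed it home at 40°. The spring engaged from z ≈ 0.241, and a hard stop came at z = 0.2354. That is 11.8 mm below the starting grip height, against 12 mm expected.
- **Final hold:** The gripper presses down with about 22 N, with the grip set to 50 N. The jaws read 51 mm on the 52 mm collar, and the tool is vertical to within about 0.001 rad.
- **Bystanders:** The bottle, rack and box look unmoved in the last pictures.
- **Disagreements:** A sideways reaction of about 6 N remained in world x at the end. I could not see the end stop itself, so "fully in" rests on the force felt and the camera position of the collar.

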